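Fold the inspection camera's view onto the orange ball and hold it

TASK

Slide the mirror carriage fully home against its red stop block, beside the inspection camera. Then swing the mirror, whose handle is the yellow lever pin, until the camera, looking into the mirror, sees the orange reference ball in the middle of its picture: the red-tipped pointer under the mirror shows where the reflected view goes and must point straight at the orange ball. The mirror springs back if let go, so finish while still gripping or pressing it with the fingers, holding it steady at that angle, and leave the other things on the worktop where they are.

Things in the scene. Friction and masses are not known exactly. Their poses are not given: they have to be found in the camera images.
- carriage (a joint): Position of the aluminium mirror carriage (76 x 146 x 20 mm, top 36 mm above the worktop) on its two horizontal guide rods: its distance in m from the red stop block, 0 = against the stop, up to 0.10 away. It decreases as the carriage moves towards the camera. It stays where it is left (sliding friction about 3.5 N, some drag).
- mirror (a joint): Angle in rad of the upright mirror with its lever pin about its vertical axis: 0 = rest, to which a spring returns it, up to 1.13; grows counter-clockwise seen from above. At 0 the mirror normal stands 0.140 rad counter-clockwise of the direction from mirror axis to lens. Turning takes about 2 N at the pin near rest, 4 to 5 N at 0.9 rad, and pushes the carriage towards its stop.
- knob (a point): Centre of the blue grip knob upright on the carriage, 20 mm diameter, its grip reaching 14 mm above and 12 mm below this point (80 mm above the worktop); it sits 80 mm from the mirror axis, on the side away from the camera. Moves with the carriage.
- lever_pin (a point): Point on the axis of the yellow upright lever pin, 14 mm diameter, its yellow part reaching 20 mm above and 25 mm below this point (110 mm above the worktop). It is 60 mm from the mirror axis, on the side of the rail away from the three balls, and swings about that axis with the mirror; its lever arm lies 57 to 63 mm above the worktop.
- mirror_centre (a point): Centre of the mirror (66 mm wide, 58 mm high, frame top at 111 mm), on its vertical axis of turning, 82 mm above the worktop; moves with the carriage.
- sight (a point): Camera's line of sight after reflection: origin on the mirror axis, 82 mm above the worktop, frame's x axis along the reflected view. A white red-tipped pointer (106 mm long, 45 mm above the worktop) lies under it in the same direction. Geared 2:1: it turns two radians for each radian of mirror, and at mirror 0 stands 0.279 rad counter-clockwise of the direction to the lens.
- lens (a point): Front of the inspection camera's lens (black camera 46 x 52 x 44 mm on a post, top 104 mm), 82 mm above the worktop. The camera looks horizontally along the guide rods straight at the mirror axis, wherever the carriage stands; with the carriage at its stop the mirror axis is 142 mm away.
- orange_ball (a point): Centre of the orange reference ball, the one to be seen: 48 mm diameter, 82 mm above the worktop, on a post with a 42 mm round foot, fixed; about 125 to 165 mm from the mirror axis when the carriage is at its stop.
- blue_ball (a point): Centre of the blue ball, same size, fixed; not the one wanted.
- white_ball (a point): Centre of the white ball, same size, fixed; not the one wanted.
- pot: Bystander, to be left alone: sample pot; origin at the centre of its underside.
- amber_vial: Bystander, to be left alone: amber vial; origin at the centre of its underside.
- cup: Bystander, to be left alone: travel cup; origin at the centre of its underside.
- tips: Bystander, to be left alone: tip box; origin at the centre of its underside.
- brown_bottle: Bystander, to be left alone: blue-capped bottle; origin at the centre of its underside.
Things that resemble listed ones, but are neither listed nor needed, are in the scene too. Leave any turquoise look-alike of the part that bears orange_ball alone.

How it is judged (in metres and radians):
On the way, in this order (a step that is already met when the one before it is completed fails the run):
1. the carriage stands against its stop (value of joint carriage below 0.004 m), for 0.2 s.
2. with the carriage at its stop, the mirror is held at the angle that shows the orange ball to the camera (value of joint carriage below 0.004 m and y of orange_ball in the frame of sight between -0.018 and 0.018 m and x of orange_ball in the frame of sight above 0.1 m and contact force between the fingers and mirror above 0.5 N), for 0.5 s.
At the end, for the whole second after the job is handed in: The carriage is within 4 mm of its stop; the reflected line of sight passes within 18 mm of the orange ball's centre (to either side, seen from above), the mirror stands still, and the fingers still hold or press the mirror or its lever with more than 0.5 N (all of step 2 and velocity of joint mirror between -0.1 and 0.1 rad/s); the arm keeps its last pose, push and grip.
It fails at once if one of the bystanders is moved by more than 20 mm (distance of any of pot, amber_vial, cup, tips, brown_bottle from where it was at the start of the episode above 0.02 m).
It also fails if it takes over 45 s, if anything falls off the work surface, if the arm or the gripper's body presses on something with over 40 N, if the wrist force passes 120 N, or if a joint passes its speed limit or range.

ROBOT

A 6-joint arm with a two-finger parallel gripper is mounted at the origin on the work surface; the furniture and walls round the work are solid. World frame = base frame: x ahead of the robot, y to its left, z up, the work surface at z = 0. Lengths are in mm, angles in degrees, forces in N, time in s.
With the tool pointing down it reaches from about 350 to 850 mm from the base axis. Payload 8.1 kg.
Tool frame: the origin (TCP) lies at the centre of the arm's flange, where the gripper is bolted on; the fingertips stand 173 mm ahead of it and the grasp point (between the pads) lies 155 mm ahead of it; z points along the fingers, y is the line along which they close (so a half turn about z gives the same grasp; the last joint's range is limited). The gripper opens to 85 mm and grips with 20 to 120 N. Pads are 22 mm wide; open, the fingers measure 114 mm over their backs; the gripper's body (76 mm by 85 mm) begins 54 mm behind the grasp point. The pads swing forward as they close: fully open they stand 13 mm farther back than shut.
Start: joints at [63.174, 7.471, 85.268, -0, 87.261, -4.893], TCP at [224.091, 556.588, 404.692] pointing down, gripper open.
Joint ranges: [-169.43, 169.43], [-51.17, 129.36], [1.28, 143.12], [-76.62, 256.62], [0, 156.53], [-152.29, 152.29]. Speed limits (degrees/s): [136.94, 136.94, 159.86, 180, 180, 180].

INTERFACE

Orientations are given as [roll, pitch, yaw] about the fixed x, y, z axes, in that order (R = Rz(yaw) Ry(pitch) Rx(roll)).
In Python, from bench import * gives the robot as it stands.
- The arm moves only by the shell command python3 -m jog 'ROWS' [FORCE]. ROWS is text: rows parted by semicolons, each of 7 numbers parted by spaces: the shift along the tool's x, y, z scaled (see below), then the turn, a rotation vector about the tool's x, y, z scaled (see below), then the closure, from -1 (fully open) to 1 (shut). In form: tx ty tz wx wy wz hand; .... A call has 1 to 5 rows; each row shifts and turns the commanded pose from where the row before left it, along the tool's axes as they then stand; what a row does not reach is not made up. The controller multiplies each number of a shift by 0.1 m and each number of a turn by 60 degrees. A row lasts 1/8 s, in which the tool goes at most 62.5 mm and 10.7 degrees, less where a joint would pass 70% of its speed; a pose out of reach is approached as far as the arm can. A call with a number of a shift or a turn outside -1 to 1 is refused whole. A call with a gripper value outside its range is refused whole. The fingers move at their own pace and stop on an object; FORCE is the grip in N (left out, the last holds). Time passes only in rows, so rows that do not move let the fingers close. It gives the time, the measured TCP pose, the force, the opening and the grip force at its end, in the units of the state.
- sense(): the state, without advancing time (a new reading comes with each control period).
- snapshot(name): name is "scene" or "top" or "wrist"; returns a dict with "img" (420x560x3 uint8, red, green, blue), "fx", "fy", "cx", "cy" (pixels), "extrinsics" (4x4, takes a point from camera to world coordinates). Camera axes: x right, y down, z forward; pixel columns grow to the right and rows downward; lengths in mm; the calibration is good to about 2 mm. A picture is of the moment at which its call begins. There is no depth.
- hand_in(): hands the job in; it is judged then, once.
The state is a dict: "time": time; "joint_pos": joint angles; "qd": joint speeds; "joint_efforts": joint torques, N m; "tool_pos": TCP position; "tcp_rot": TCP orientation; "ft_force": force on the tool from outside, world axes, zero at the start; "wrist_torque": the same for the moment, N m; "finger_gap": finger opening in mm; "grip_force": force on a finger pad.
Only numpy, scipy, OpenCV 4.12 (cv2) and the standard library are available. Lean on these libraries where they do the work, as an engineer would, in place of code of your own. Each camera call takes 0.05 s, during which the arm holds its last target. There are 200 camera calls.

## Working session

There is one attempt and no reset: what is moved stays moved. The work goes in short steps, Python scripts to look and compute and a shell command to move; the robot and the scene stay as the last step left them, time stands still between calls to the robot, and variables do not carry over. Pictures are saved under pics/ and viewed, at most 10 in all, crops included, and the job is handed in when it is done.

```bash
mkdir -p pics; ls
python3 - <<'E'
from bench import *
import cv2,numpy as np
np.set_printoptions(precision=3,suppress=True)
print(sense())
for n in("scene","top"):
    s=snapshot(n); cv2.imwrite(f"pics/{n}0.png",s["img"][:,:,::-1]); print(n,s["fx"],s["cx"],s["cy"],s["extrinsics"])
E
```

```text
pics
{'time': 0.0, 'joint_pos': array([63.175,  7.515, 85.329,  0.002, 87.262, -4.893]), 'qd': array([ 0.13 , -0.022, -0.072,  0.068, -0.043, -0.012]), 'joint_efforts': array([ -0.002, -56.942, -50.054,  -0.   ,   0.015,   0.   ]), 'tool_pos': array([223.976, 556.38 , 403.653]), 'tcp_rot': array([-179.895,   -0.011,  158.068]), 'ft_force': array([ 0.032, -0.04 , -0.18 ]), 'wrist_torque': array([0.021, 0.028, 0.046]), 'grip_force': 0.0, 'finger_gap': 85.5022894038933}
scene 436.3679260232727 275.5367034317625 213.51236155019598 [[  -0.64    -0.434    0.634 -516.82 ]
 [  -0.768    0.341   -0.542  873.835]
 [   0.019   -0.834   -0.552  881.59 ]
 [   0.       0.       0.       1.   ]]
top 399.27148841722493 274.9331109184937 212.5618024778299 [[   0.004   -0.986    0.164  164.11 ]
 [  -1.      -0.003    0.01   103.168]
 [  -0.009   -0.164   -0.986 1423.616]
 [   0.       0.       0.       1.   ]]
```

View pics/scene0.png

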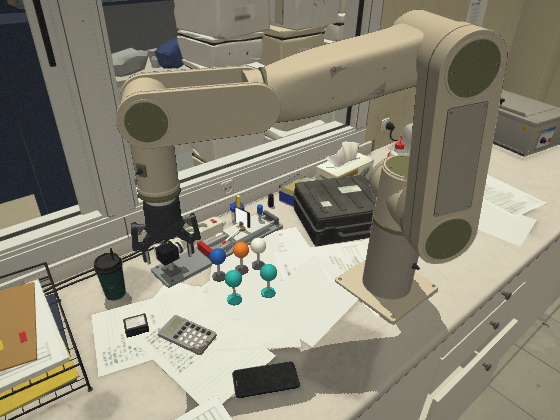

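View pics/top0.png

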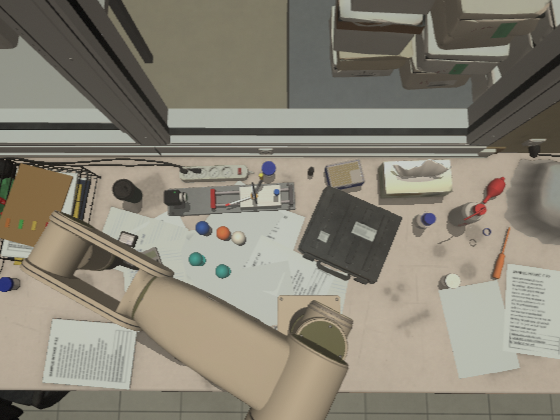

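The scene view shows the rail with the camera near (168,250) and the orange ball near (241,250). In the top view the rail runs from (165,200) to (295,195), with the camera at its left end, the orange ball at (223,233), the knob at about (277,190) and the yellow pin at about (263,178). Next I'll enlarge and measure.

```bash
cat > h.py <<'E'
from bench import *
import cv2,numpy as np
np.set_printoptions(precision=1,suppress=True)
def ray(s,u,v,z):
    E=np.array(s["extrinsics"]); d=E[:3,:3]@[(u-s["cx"])/s["fx"],(v-s["cy"])/s["fy"],1]
    return E[:3,3]+d*(z-E[2,3])/d[2]
def proj(s,p):
    E=np.array(s["extrinsics"]); c=E[:3,:3].T@(np.array(p,float)-E[:3,3])
    return np.array([s["fx"]*c[0]/c[2]+s["cx"],s["fy"]*c[1]/c[2]+s["cy"]])
def blobs(s,lo,hi,box,amin=6):
    h=cv2.cvtColor(s["img"],cv2.COLOR_RGB2HSV); m=cv2.inRange(h,np.array(lo),np.array(hi))
    x0,y0,x1,y1=box; k=np.zeros_like(m); k[y0:y1,x0:x1]=m[y0:y1,x0:x1]
    n,_,st,ce=cv2.connectedComponentsWithStats(k)
    return [(ce[i],st[i]) for i in range(1,n) if st[i][4]>=amin]
def crop(s,box,f,name):
    x0,y0,x1,y1=box; cv2.imwrite(name,cv2.resize(s["img"][y0:y1,x0:x1,::-1],None,fx=f,fy=f,interpolation=cv2.INTER_CUBIC))
E
python3 - <<'E'
from h import *
s=snapshot("top"); crop(s,(155,150,315,260),5,"pics/t1.png")
B=(155,150,315,260)
for n,lo,hi,z in [("orange",(5,150,120),(16,255,255),82),("yellow",(20,120,90),(35,255,255),120),("blue",(105,120,60),(130,255,255),87),("red",(0,150,80),(4,255,255),40),("red2",(172,150,80),(180,255,255),40)]:
    for c,st in blobs(s,lo,hi,B): print(n,c,st,ray(s,*c,z))
E
```

```text
orange [222.2 232.2] [217 227  12  11 108] [320.  294.1  82. ]
yellow [260.7 175.4] [259 173   4   6  16] [508.1 164.2 120. ]
blue [268.3 167.8] [263 162  12  12 118] [543.7 139.6  87. ]
blue [276.5 191.5] [275 190   4   4  16] [460. 111.  87.]
blue [201.3 226.7] [196 222  11  11  93] [337.7 364.9  87. ]
red [212.4 198.1] [211 189   4  19  69] [445.8 338.   40. ]
```

View pics/t1.png

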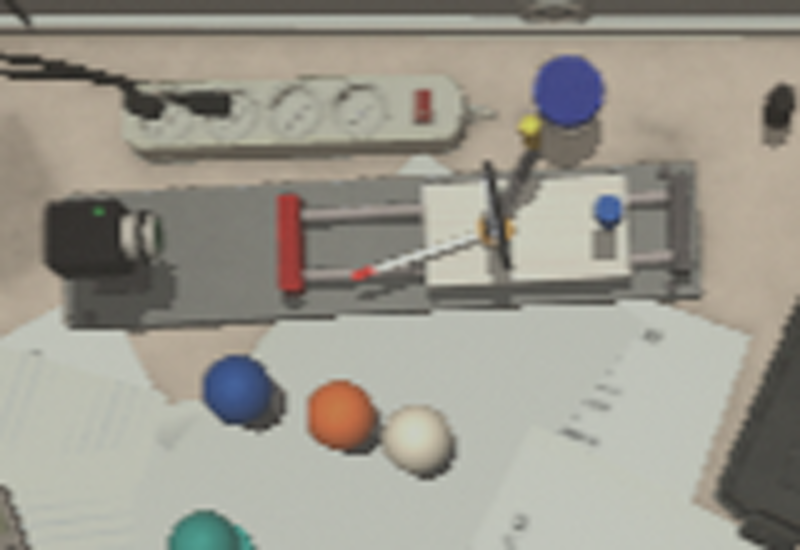

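The enlarged top crop (5x, origin (155,150)) shows:
- lens front at (160,235)
- red stop's right edge at x≈303, carriage's left edge at x≈423
- mirror axis at (497,228), pointer tip at (355,275)
- pin top at (530,127), knob top at (608,207)
- blue-capped bottle just behind the pin at (568,90)

Run:
```python
from h import *
s=snapshot("top"); f=lambda cu,cv,z: ray(s,155+(cu+.5)/5-.5,150+(cv+.5)/5-.5,z)
lens=f(160,235,86); ax=f(497,228,108); pin=f(529,125,128); knob=f(608,207,92); tip=f(352,276,45); st=f(303,240,36); ca=f(423,240,36)
o=ray(s,222.2,232.2,84)
for n in "lens ax pin knob tip st ca o".split(): print(n,eval(n))
d=lambda a,b:np.linalg.norm((a-b)[:2]); an=lambda a,b:np.degrees(np.arctan2((b-a)[1],(b-a)[0]))
print("ax-pin",d(ax,pin),"ax-knob",d(ax,knob),"ax-tip",d(ax,tip),"lens-ax",d(lens,ax),"gap",d(st,ca))
print("dirs: lens",an(ax,lens),"knob->ax",an(knob,ax),"tip",an(ax,tip),"pin",an(ax,pin))
w=snapshot("scene"); crop(w,(140,180,300,300),5,"pics/s1.png")
for n,lo,hi in [("orange",(5,150,120),(16,255,255)),("yellow",(20,120,90),(35,255,255)),("blue",(105,120,60),(130,255,255)),("red",(0,150,80),(4,255,255))]:
    for c,t in blobs(w,lo,hi,(140,180,300,300)): print(n,c,t)
for p in(ax,pin,knob,o,lens): print(proj(w,p))
```

```text
lens [441.6 419.   86. ]
ax [442.5 186.6 108. ]
pin [508.6 164.9 128. ]
knob [460.7 112.   92. ]
tip [421.1 292.2  45. ]
st [448.6 328.9  36. ]
ca [448.9 243.6  36. ]
o [319.6 294.   84. ]
ax-pin 69.65453716848829 ax-knob 76.76826185617709 ax-tip 107.71120611370249 lens-ax 232.38024095998264 gap 85.28449777476825
dirs: lens 90.20047927262692 knob->ax 103.71808263483231 tip 101.4548277393455 pin -18.21068207464012
orange [240.5 249.3] [233 242  16  16 196]
yellow [237.7 200.4] [236 195   4  13  45]
blue [286.4 198. ] [279 191  15  15 124]
blue [232.5 206.6] [230 202   6  10  43]
blue [241.8 206.2] [240 203   4   7  17]
blue [259.4 208.9] [257 205   5   9  37]
blue [217.3 256. ] [210 248  16  16 202]
red [203.9 247.9] [197 241  15  16 121]
red [223.4 241.7] [222 241   4   3   7]
[244.3 211.5]
[237.7 195.7]
[259.1 205.7]
[239.9 248.7]
[181.4 244.4]
```

View pics/s1.png

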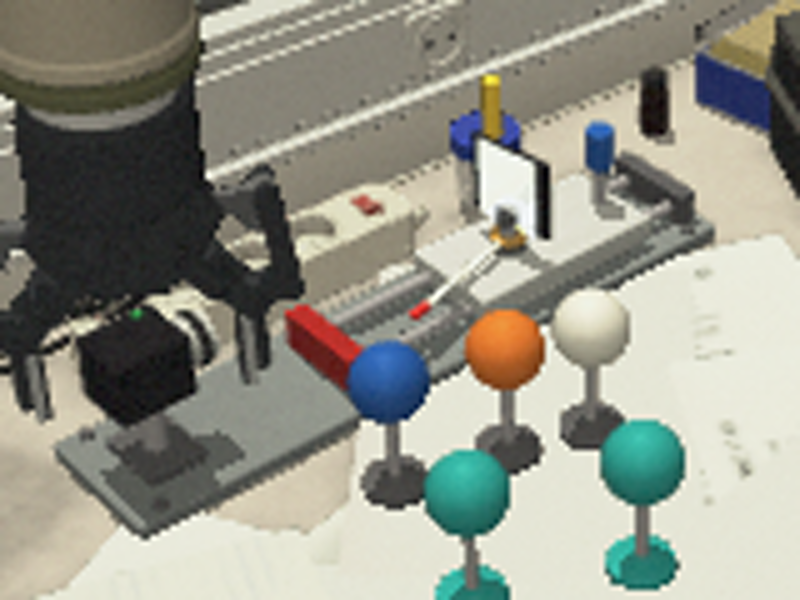

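Putting the axis 60 mm from the pin and 80 mm from the knob gives about (452,190). The rail direction is about 92.7°. At home the axis should be at about (448,277), so the mirror angle needed is about 0.56 rad and the pin should end near (507,286). I'll turn the tool so it closes along the rail, then go behind the knob with the fingers shut.

```bash
python3 -m jog '0 0 0 0 0 -0.137 1; 0 0 0 0 0 -0.137 1; 0 0 0 0 0 -0.137 1; -0.2 -0.5 0 0 0 0 1; -0.2 -0.5 0 0 0 0 1' 60; python3 -m jog '-0.21 -0.5 0 0 0 0 1; -0.21 -0.5 0 0 0 0 1; -0.21 -0.5 0 0 0 0 1; -0.21 -0.5 0 0 0 0 1; -0.21 -0.5 0 0 0 0 1'; python3 -m jog '-0.21 -0.5 0 0 0 0 1; -0.21 -0.5 0 0 0 0 1; -0.21 -0.5 0 0 0 0 1; 0 0 0 0 0 0 1; 0 0 0 0 0 0 1'
```

```text
time: 0.88
tool_pos: [268.9, 457.7, 404.2]
tcp_rot: [-180.0, -0.0, -177.2]
ft_force: [0.5, -0.3, 1.2]
finger_gap: -0.1
grip_force: 0.0
time: 1.5
tool_pos: [385.9, 212.2, 404.8]
tcp_rot: [180.0, 0.0, -177.3]
ft_force: [0.6, 0.7, -0.0]
finger_gap: -0.1
grip_force: 0.0
time: 2.12
tool_pos: [455.5, 67.0, 404.5]
tcp_rot: [180.0, -0.0, -177.3]
ft_force: [-0.3, 0.2, -0.6]
finger_gap: 0.1
grip_force: 0.0
```

```bash
python3 -m jog '-0.05 0 0.5 0 0 0 1; 0 0 0.5 0 0 0 1; 0 0 0.5 0 0 0 1; 0 0 0.1 0 0 0 1; 0 0 0 0 0 0 1'
python3 - <<'E'
from h import *
s=snapshot("top"); a=s["img"][150:260,195:355,::-1]; w=snapshot("scene"); b=w["img"][170:280,180:340,::-1]
cv2.imwrite("pics/c2.png",np.hstack([cv2.resize(x,None,fx=2.5,fy=2.5,interpolation=cv2.INTER_CUBIC) for x in(a,b)]))
E
```

```text
time: 2.75
tool_pos: [460.6, 68.2, 245.3]
tcp_rot: [180.0, -0.0, -177.2]
ft_force: [-0.5, 0.2, -0.4]
finger_gap: -0.0
grip_force: 0.0
```

View pics/c2.png

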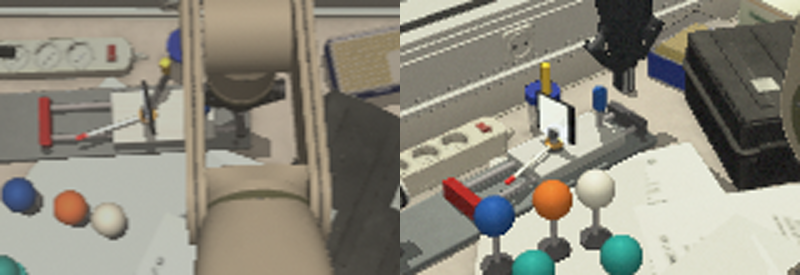

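The shut fingers hang just behind the blue knob (right panel: knob at (600,98), fingers at (628,75)) and nothing is touched. Pushing along the rail now.

```bash
python3 -m jog '0 0.1 0 0 0 0 1; 0 0.1 0 0 0 0 1; 0 0.15 0 0 0 0 1; 0 0.15 0 0 0 0 1; 0 0.15 0 0 0 0 1'; python3 -m jog '0 0.1 0 0 0 0 1; 0 0.1 0 0 0 0 1; 0 0.05 0 0 0 0 1; 0 0.03 0 0 0 0 1; 0 0 0 0 0 0 1'
```

```text
time: 3.48
tool_pos: [457.7, 133.3, 245.0]
tcp_rot: [-180.0, 0.0, -177.3]
ft_force: [1.5, -4.2, 2.5]
finger_gap: -0.3
grip_force: 2.3
time: 4.1
tool_pos: [456.0, 160.4, 244.4]
tcp_rot: [180.0, -0.0, -177.3]
ft_force: [-0.1, 0.3, 0.2]
finger_gap: 0.3
grip_force: 0.1
```

```bash
python3 -m jog '0 0.03 0 0 0 0 1; 0 0.03 0 0 0 0 1; 0 0.03 0 0 0 0 1; 0 0 0 0 0 0 1'; python3 -m jog '0 0.03 0 0 0 0 1; 0 0 0 0 0 0 1'
python3 - <<'E'
from h import *
s=snapshot("top"); a=s["img"][150:260,155:315,::-1]; w=snapshot("scene"); b=w["img"][170:280,160:320,::-1]
cv2.imwrite("pics/c3.png",np.hstack([cv2.resize(x,None,fx=2.5,fy=2.5,interpolation=cv2.INTER_CUBIC) for x in(a,b)]))
E
```

```text
time: 4.6
tool_pos: [455.5, 169.4, 244.4]
tcp_rot: [180.0, -0.0, -177.3]
ft_force: [-0.8, -2.5, -0.5]
finger_gap: 0.2
grip_force: 0.8
time: 4.85
tool_pos: [455.4, 172.4, 244.5]
tcp_rot: [180.0, -0.0, -177.3]
ft_force: [-2.2, -0.9, -0.5]
finger_gap: 0.1
grip_force: 0.9
```

View pics/c3.png

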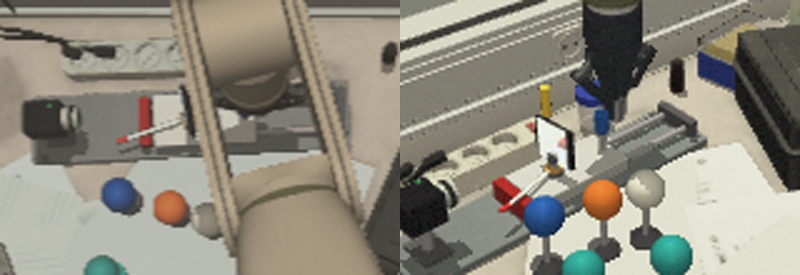

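The carriage's white edge now sits about at the red block, and the pointer tip is past it at (122,140) in the left panel. I'll push on until the stop resists.

```bash
for i in 1 2 3 4; do python3 -m jog '0 0.025 0 0 0 0 1; 0 0 0 0 0 0 1' | grep -E "tool_pos|force"; done
```

```text
tool_pos: [455.5, 174.8, 244.7]
ft_force: [0.2, -2.7, -1.6]
grip_force: 1.2
tool_pos: [455.4, 176.7, 244.6]
ft_force: [-2.1, -7.2, 0.2]
grip_force: 4.0
tool_pos: [455.5, 177.7, 244.7]
ft_force: [-1.8, -20.6, 3.8]
grip_force: 9.9
tool_pos: [455.5, 178.6, 244.7]
ft_force: [-2.3, -32.0, 7.7]
grip_force: 16.1
```

The stop resists with 32 N, so the carriage is home. Backing off, rising, and locating the pin.

```bash
python3 -m jog '0 -0.2 0 0 0 0 1; 0 0 -0.5 0 0 0 0; 0 0 -0.5 0 0 0 0; 0 -0.3 0 0 0 0 0; 0 0 0 0 0 0 0'
python3 - <<'E'
from h import *
s=snapshot("top"); w=snapshot("scene"); k=snapshot("wrist")
for n,im,B,z in(("top",s,(155,150,315,260),128),("scene",w,(140,170,300,300),120)):
    for c,t in blobs(im,(20,120,90),(35,255,255),B,4): print(n,"yellow",c,t,ray(im,*c,z))
for c,t in blobs(w,(0,150,80),(4,255,255),(140,180,300,300),4): print("red",c,t,ray(w,*c,45))
for c,t in blobs(w,(105,120,60),(130,255,255),(140,180,300,300)): print("blue",c,t,ray(w,*c,81))
cv2.imwrite("pics/w4.png",k["img"][:,:,::-1])
E
```

```text
time: 6.58
tool_pos: [458.1, 131.6, 345.9]
tcp_rot: [180.0, 0.2, -177.4]
ft_force: [0.9, 0.4, -0.3]
finger_gap: 42.6
grip_force: 0.0
top yellow [234.9 177.2] [233 175   4   6  14] [499.4 250.2 128. ]
scene yellow [284.6 189.2] [283 189   4   2   5] [455.    4.7 120. ]
scene yellow [216.8 210.2] [215 204   5  13  53] [487.7 261.7 120. ]
red [203.4 248.3] [197 241  15  17 111] [432.1 352.3  45. ]
blue [286.4 198. ] [279 191  15  15 124] [454.3  -4.7  81. ]
blue [236.5 206.9] [230 202  14  11 123] [515.4 166.3  81. ]
blue [239.2 218.5] [237 214   6  10  50] [452.8 200.4  81. ]
blue [217.3 256.1] [210 248  16  17 201] [335.4 363.   81. ]
```

View pics/w4.png

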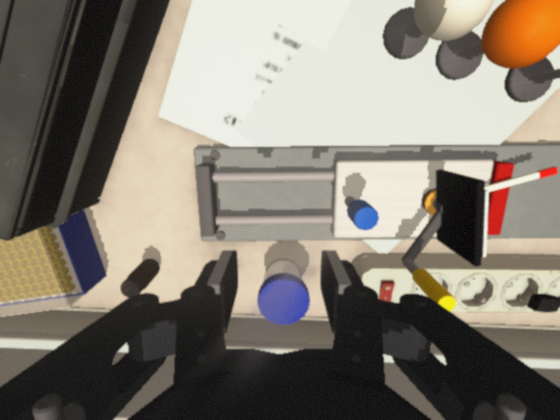

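The wrist view shows the carriage against the red block, the knob at (364,214), the pin's top end at (448,300) and the bottle cap at (283,298), between the fingers' projections but well below them. The pin at rest should be near (502,252). I'll go above it, then down with the gap at 42 mm.

```bash
python3 -m jog '0 0.59 0 0 0 0 0; 0 0.59 0 0 0 0 0; -0.5 0 0 0 0 0 0; 0 0 0 0 0 0 0; 0 0 0 0 0 0 0'
python3 - <<'E'
from h import *
k=snapshot("wrist"); E=k["extrinsics"]
for c,t in blobs(k,(22,150,90),(33,255,255),(0,0,560,420),60): print(c,t)
print(sense()["tool_pos"])
for p in((502,252,130),(502,252,85)): print(proj(k,p))
cv2.imwrite("pics/w5.png",k["img"][:,:,::-1])
E
```

```text
time: 7.35
tool_pos: [501.4, 252.9, 343.6]
tcp_rot: [-180.0, -0.1, -177.3]
ft_force: [-0.3, -0.4, -0.6]
finger_gap: 42.6
grip_force: 0.0
[277.8 237.3] [268 228  20  20 313]
[501.3 252.6 344.1]
[277.3 238. ]
[277.6 218. ]
```

View pics/w5.png

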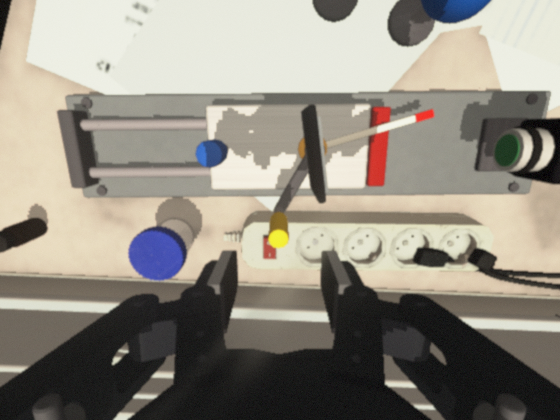

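The pin's top is at (278,237), exactly as predicted, midway between the fingers. The carriage is on the red block, and the pointer tip is at (427,115). Descending and gripping.

```bash
python3 -m jog '0 0 0.42 0 0 0 0; 0 0 0.42 0 0 0 0; 0 0 0 0 0 0 0; 0 0 0 0 0 0 1; 0 0 0 0 0 0 1' 30; python3 -m jog '0 0 0 0 0 0 1; 0 0 0 0 0 0 1'
```

```text
time: 8.02
tool_pos: [502.8, 252.6, 263.6]
tcp_rot: [179.9, 0.2, -177.3]
ft_force: [-1.4, -2.9, 2.9]
finger_gap: 13.5
grip_force: 29.8
time: 8.28
tool_pos: [502.9, 252.7, 263.5]
tcp_rot: [179.9, 0.2, -177.3]
ft_force: [-0.9, -2.0, 6.9]
finger_gap: 12.9
grip_force: 30.1
```

```bash
python3 -m jog '-0.033 0.078 0 0 0 0 1; -0.022 0.08 0 0 0 0 1; -0.01 0.084 0 0 0 0 1; 0.002 0.082 0 0 0 0 1; 0 0 0 0 0 0 1'; python3 -m jog '0 0 0 0 0 0 1; 0 0 0 0 0 0 1'
python3 - <<'E'
from h import *
s=snapshot("top"); w=snapshot("scene"); k=snapshot("wrist")
for n,im in(("top",s),("scene",w),("wrist",k)):
    for c,t in blobs(im,(0,150,80),(4,255,255),(0,0,560,420) if n=="wrist" else (140,180,300,300),4): print(n,"red",c,t,ray(im,*c,45))
    for c,t in blobs(im,(5,150,120),(16,255,255),(0,0,560,420) if n=="wrist" else (140,180,300,300),30): print(n,"or",c,t,ray(im,*c,82))
    print(n,[proj(im,p) for p in((448,277,45),(320,294,82))])
tt=[cv2.resize(s["img"][165:255,180:300,::-1],(400,300),interpolation=cv2.INTER_CUBIC),cv2.resize(w["img"][190:280,160:280,::-1],(400,300),interpolation=cv2.INTER_CUBIC)]
cv2.imwrite("pics/f6.png",np.vstack([np.hstack(tt),np.hstack([cv2.resize(k["img"][:,:,::-1],(400,300)),tt[0]*0])]))
E
```

```text
time: 8.9
tool_pos: [508.5, 285.0, 263.5]
tcp_rot: [-180.0, 0.4, -177.3]
ft_force: [5.5, -6.3, 3.9]
finger_gap: 12.9
grip_force: 31.5
time: 9.15
tool_pos: [508.5, 284.8, 263.5]
tcp_rot: [180.0, 0.4, -177.3]
ft_force: [5.3, -4.5, 3.5]
finger_gap: 12.9
grip_force: 31.5
top [array([229.5, 197.3]), array([222.3, 232.2])]
scene red [203.7 247.9] [197 241  15  16 119] [432.9 350.7  45. ]
scene or [240.4 249.2] [233 242  16  16 193] [318.9 292.7  82. ]
scene [array([220.9, 236.8]), array([239.8, 249.2])]
wrist red [370.2 133.5] [ 356   79   31  113 2765] [442.5 337.3  45. ]
wrist red [220.5 276.6] [212 263  17  28 287] [543.3 246.   45. ]
wrist [array([270.5, 137.9]), array([ 327.2, -209.1])]
```

View pics/f6.png

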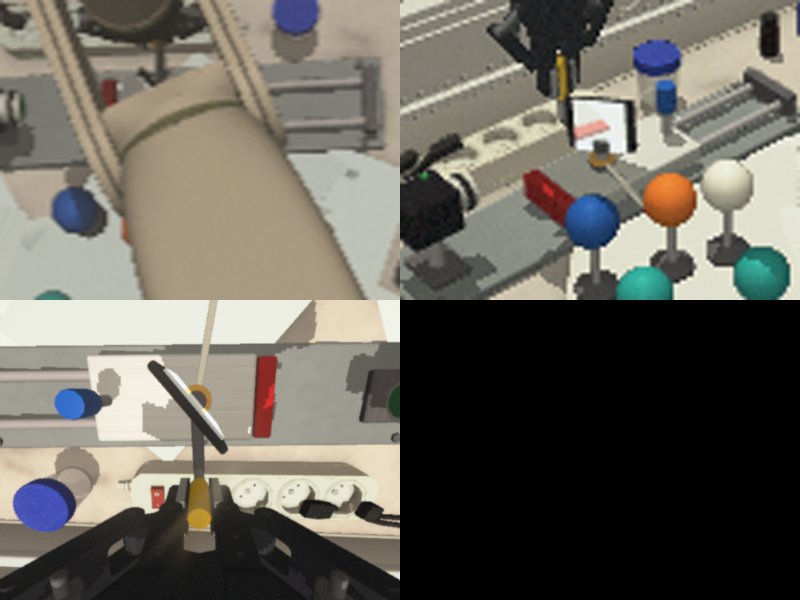

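The bottom-left panel (wrist, scaled 0.714) shows the pin gripped and the pointer running from the hub (200,398) to the top edge at (214,300). The scene panel shows the pointer passing behind the orange ball. Now I'll get the pointer direction in numbers.

Run:
```python
from h import *
k=snapshot("wrist"); g=cv2.cvtColor(k["img"],cv2.COLOR_RGB2GRAY).astype(int); hsv=cv2.cvtColor(k["img"],cv2.COLOR_RGB2HSV)
P=[]
for r in range(0,120,6):
    seg=g[r,265:325]; base=np.median(seg); dv=np.abs(seg-base); m=dv>18
    c=np.nonzero(m)[0]+265
    if len(c): print(r,base,c.min(),c.max(),len(c),ray(k,c.mean(),r,45)[:2])
for c,t in blobs(k,(10,130,80),(22,255,255),(250,90,320,180),10): print("brass",c,t,ray(k,*c,40),ray(k,*c,48))
w=snapshot("scene")
```

```text
0 237.0 293 304 12 [374.8 289.2]
6 237.0 292 303 12 [377.6 288.9]
12 237.0 292 302 11 [380.5 288.8]
18 237.0 290 301 12 [383.4 288.2]
24 237.0 289 300 12 [386.3 287.8]
30 237.0 288 299 12 [389.3 287.4]
36 237.0 287 297 11 [392.3 286.8]
42 237.0 286 297 12 [395.2 286.7]
48 237.0 285 296 12 [398.3 286.3]
54 237.0 284 294 11 [401.4 285.6]
60 232.0 283 293 11 [404.5 285.2]
66 109.0 283 293 11 [407.6 285.4]
72 108.0 281 292 12 [410.8 284.7]
78 159.0 282 289 8 [414.  284.3]
84 167.0 282 285 3 [417.2 283.2]
90 167.0 281 285 4 [420.5 283.3]
96 166.0 281 283 3 [423.8 282.8]
102 163.0 278 284 7 [427.1 282.4]
108 163.0 278 283 6 [430.5 282.2]
114 166.0 278 281 4 [433.9 281.8]
brass [283.3 131. ] [264 119  32  35 348] [443.6 284.6  40. ] [443.5 284.5  48. ]
```

The pointer line extended to x=320 passes y≈296. The ball is at y≈293.5 in both views, an offset of about 2–3 mm against the 18 mm tolerance. The pin is gripped with 31 N and the carriage is on the stop, so I'm handing in.

```bash
python3 -m jog '0 0 0 0 0 0 1; 0 0 0 0 0 0 1; 0 0 0 0 0 0 1; 0 0 0 0 0 0 1'; python3 -c "
from bench import *
print(hand_in())"
```

```text
time: 9.9
tool_pos: [508.5, 284.7, 263.5]
tcp_rot: [180.0, 0.4, -177.3]
ft_force: [5.4, -5.0, 3.7]
finger_gap: 13.4
grip_force: 31.5
the job is handed in; nothing more can be done
None
```

The job is handed in with no verdict returned: the carriage is against its stop, the lever pin is gripped at about 31 N, and the pointer line passes about 2–3 mm from the orange ball's centre (18 mm allowed).

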